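# Take the water-bath pan off the heat and turn the guarded hotplate knob to off

### The job

Slide the steel pan sideways off the heating zone, without lifting or tipping it, so that it stands inside the marked white ring beside it. Then reach through the guard opening its handle was covering and turn the sunk knob clockwise, letting go and taking it again as often as needed, until its pointer points at the long off mark; leave the jar, the dish and the reagent bottle where they are.

Things in the scene. Friction and masses are not known exactly. Their poses are not given: they have to be found in the camera images.
- hotplate: Fixed bench hotplate, 360 mm (its x) by 520 mm (its y), top flat at 70 mm above the table everywhere. Origin under its centre on the table, x pointing away from the robot. Rear part (x from 0 to +180 mm): dark steel heating top, with the heating zone (two thin circles) centred at x +75, y 0. Front part: white panel with the guarded opening.
- opening (a point): Centre of the round guard opening in the white panel, at the level of the panel top (70 mm above the table). Opening 110 mm in diameter, straight walls down to a floor 55 mm below the panel top. An opened gripper more than about 100 mm over its fingers' backs does not fit in: close it partly first.
- off_mark (a point): The off mark: the only long bar (26 by 6 mm, black) on the panel, just beyond the opening's steel rim, on the far (hotplate +x) side; this point is its centre. The other marks round the opening are small dots.
- knob_grip (a point): Point on the knob's upright axis where to grip, 46 mm above the table, 24 mm below the panel top; its x axis points along the grip bar to the pointer end. Black knob in the opening: a disc 76 mm across (top of the disc 21 mm above the table) and on it an upright grip bar 60 mm long, 16 mm thick, 34 mm high, top at 55 mm above the table (15 mm below the panel top). The pointer end of the bar has a white line on top and a nose on the disc.
- knob (a joint): Angle of the knob's pointer from the off mark, rad: 0 points at the off mark, and it grows anticlockwise seen from above (so the grip bar's heading is the hotplate's yaw plus this value). It starts between 3.3 and 3.9; stops at -0.4 and 4.3. It turns against light friction (0.05 N m) and stays where left; no spring.
- ring_center (a point): Centre of the white painted ring on the hotplate's top (148 mm mean diameter, flat), to the left or to the right of the heating zone, about 170 mm from it. The resting place for the pan.
- pan_center (a point): Centre of the open round steel pan, on its axis and half-way up (35 mm above its underside). Pan 124 mm across at the rim, 116 mm at the foot, 70 mm high, 3 mm wall, about 0.6 kg, not fixed. Its x axis points away from its handle. It starts on the heating zone, handle over the guard opening.
- pan_handle (a point): Point in the middle of the thickness of the pan's handle, 105 mm from the pan's axis, 58 mm above the pan's underside. The handle is a straight black level bar along the pan's x axis, 18 mm wide, 14 mm high, running from 60 to 192 mm from the pan's axis.
- jar_center (a point): Centre of an amber jar with white lid, 72 mm in diameter and 100 mm high, standing on the heating top on the other side from the white ring. Leave it.
- dish_center (a point): Centre of a small white dish, 70 mm across and 18 mm high, standing on the front panel near its left end. Leave it.
- reagent_center (a point): Centre of a white reagent bottle, 56 mm in diameter and 110 mm high, standing on the table to the right of the hotplate. Leave it.

How it is judged:
On the way, in this order (a step that is already met when the one before it is completed fails the run):
1. the pan stands inside the white ring, slid there before the knob is turned (horizontal distance between pan_center and ring_center below 0.015 m and value of joint knob above 3 rad), for 0.2 s.
2. the knob's pointer is at the off mark (value of joint knob between -0.15 and 0.15 rad), for 0.2 s.
At the end, for the whole second after the job is handed in: The pan stands upright and flat on the hotplate, its axis within 15 mm of the white ring's centre, and the knob's pointer is at rest within 0.15 rad of the off mark (all of step 2 and horizontal distance between pan_center and ring_center below 0.015 m and z of pan_center in the frame of hotplate below 0.109 m and angle between pan_center's own z axis and vertical below 0.05 rad and velocity of joint knob between -0.05 and 0.05 rad/s); the robot touches nothing.
It fails at once if the pan is lifted off the hotplate (more than 10 mm) or tipped (more than 0.2 rad) (z of pan_center in the frame of hotplate above 0.115 m or angle between pan_center's own z axis and vertical above 0.2 rad).
It fails at once if the jar, the dish or the reagent bottle is moved by more than 25 mm (distance of any of jar_center, dish_center, reagent_center from where it was at the start of the episode above 0.025 m).
It also fails if it takes over 72 s, if anything falls off the work surface, if the arm or the gripper's body presses on something with over 40 N, if the wrist force passes 120 N, or if a joint passes its speed limit or range.

### The arm

A 6-joint arm with a two-finger parallel gripper is mounted at the origin on the work surface. World frame = base frame: x ahead of the robot, y to its left, z up, the work surface at z = 0. Lengths are in m, angles in rad, forces in N, time in s.
With the tool pointing down it reaches from about 0.3 to 0.775 m from the base axis. Payload 14.6 kg.
Tool frame: the origin (TCP) lies midway between the tips of the shut fingers; the grasp point (between the pads) lies 19 mm behind it; z points along the fingers, y is the line along which they close (so a half turn about z gives the same grasp; the last joint's range is limited). The gripper opens to 94 mm and grips with 3 to 60 N. Pads are 16 mm wide; open, the fingers measure 119 mm over their backs; the gripper's body (75 mm by 177 mm) begins 78 mm behind the grasp point.
Start: joints at [-1.302, 0.3, 1.521, -0, 1.321, -0.067], TCP at [0.181, -0.519, 0.205] pointing down, gripper open.
Joint ranges: [-3.03, 3.03], [-0.79, 2.21], [0.23, 2.52], [-1.04, 4.18], [0, 3.07], [-2.55, 2.55]. Speed limits (rad/s): [2.22, 2.22, 2.57, 3.14, 3.14, 3.14].

### API

Orientations are given as [roll, pitch, yaw] about the fixed x, y, z axes, in that order (R = Rz(yaw) Ry(pitch) Rx(roll)).
In Python, from station import * gives the robot as it stands.
- The arm moves only by the tool send_rows, never from a script. Its argument "targets" is a list of rows, each an object of numbers: "x", "y", "z": the shift along the world's x, y, z in units of 0.2 m (1.0 is 0.2 m); "spin": the turn about the world's z in units of pi/2 rad (1.0 is pi/2 rad); "claw": the finger opening in mm, from 0 to 94. A call has 1 to 20 rows; each row shifts and turns the commanded pose from where the row before left it; what a row does not reach is not made up. A row lasts 1/10 s, in which the tool goes at most 50 mm and 8.59 degrees, less where a joint would pass 70% of its speed; a pose out of reach is approached as far as the arm can. A call with a number of a shift or a turn outside -1 to 1 is refused whole. A call with a gripper value outside its range is refused whole. The fingers move at their own pace and stop on an object; "force" is the grip in N (left out, the last holds). Time passes only in rows, so rows that do not move let the fingers close. It gives the time, the measured TCP pose, the force, the opening and the grip force at its end, in the units of the state.
- get_obs(): the state, without advancing time (a new reading comes with each control period).
- camera(name): name is "scene" or "top" or "wrist"; returns the picture (420x560x3 uint8, blue, green, red); there is no depth.
- camera_model(name): a dict with "fovy" (degrees; the focal length in pixels is half the picture's height over the tangent of half this angle, whatever the lens; pixels are square), "cx", "cy" (the principal point, pixels), "T" (4x4, takes a point from camera to world coordinates). Camera axes: x right, y down, z forward; pixel columns grow to the right and rows downward; lengths in m; the calibration is good to about 2 mm. The wrist camera is an equidistant fisheye: a pixel r from the principal point sees the ray r / f radians off the axis. A picture is of the moment at which its call begins: read the wrist's pose just before it. camera_model takes no time and is no camera call; for the wrist camera it gives the pose at the moment of the call.
- hand_in(): hands the job in; it is judged then, once.
The state is a dict: "time_s": time; "qpos": joint angles; "joint_vel": joint speeds; "tau": joint torques, N m; "ee_pos": TCP position; "eef_rot": TCP orientation; "force": force on the tool from outside, world axes, zero at the start; "moment": the same for the moment, N m; "grip_width": finger opening in m; "grip_force": force on a finger pad.
Only numpy, scipy, OpenCV 4.12 (cv2) and the standard library are available. Lean on these libraries where they do the work, as an engineer would, in place of code of your own. Each camera call takes 0.05 s, during which the arm holds its last target. There are 200 camera calls.

## Working session

There is one attempt and no reset: what is moved stays moved. The work goes in short steps, Python scripts to look and compute and a tool call to move; the robot and the scene stay as the last step left them, time stands still between calls to the robot, and variables do not carry over. Pictures are saved under pics/ and viewed, at most 10 in all, crops included, and the job is handed in when it is done.

Besides the shell and the picture viewer there is one more tool, called after "Request:" by a JSON object that holds its "method" and its "body", one argument or row to a line. send_rows: Moves the arm, as the interface text tells. Its arguments: {"type":"object","properties":{"targets":{"type":"array"},"force":{"type":"number"}},"required":["targets"]}

```bash
mkdir -p pics
python3 - <<'E'
from station import *
import cv2
for n in ["top","scene"]:
    cv2.imwrite(f"pics/{n}0.png",camera(n)); m=camera_model(n); print(n,m)
o=get_obs();print(o['time_s'],o['ee_pos'],o['eef_rot'],o['grip_width'])
E
```

```text
top {'fovy': 45.565441340128174, 'cx': 283.2414637820403, 'cy': 210.1073301252093, 'T': array([[ 1.06630487e-03, -9.97421935e-01,  7.17519776e-02,
         4.26732116e-01],
       [-9.99986547e-01, -6.99301435e-04,  5.13981556e-03,
        -1.19606202e-01],
       [-5.07638852e-03, -7.17564929e-02, -9.97409262e-01,
         1.26336750e+00],
       [ 0.00000000e+00,  0.00000000e+00,  0.00000000e+00,
         1.00000000e+00]])}
scene {'fovy': 54.5324078200322, 'cx': 282.6278337677232, 'cy': 207.21831230918266, 'T': array([[-0.7838685 ,  0.52750076, -0.3275563 ,  0.85757835],
       [ 0.6208025 ,  0.67635049, -0.39642689,  0.29260279],
       [ 0.01242738, -0.51409432, -0.85764363,  1.00919426],
       [ 0.        ,  0.        ,  0.        ,  1.        ]])}
0.1 [ 0.18115324 -0.51904813  0.20494313] [-3.14053711e+00 -2.03394824e-05  3.35820983e-01] 0.09395578323114137
```

View pics/top0.png

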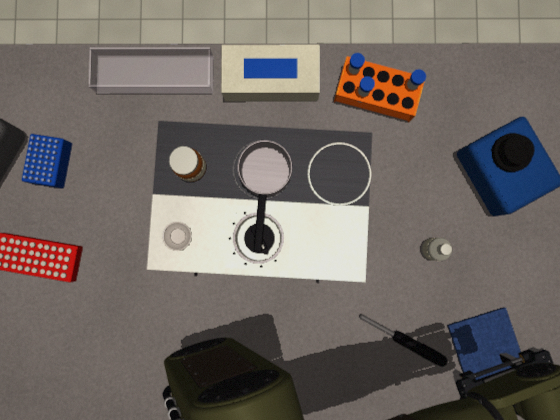

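View pics/scene0.png

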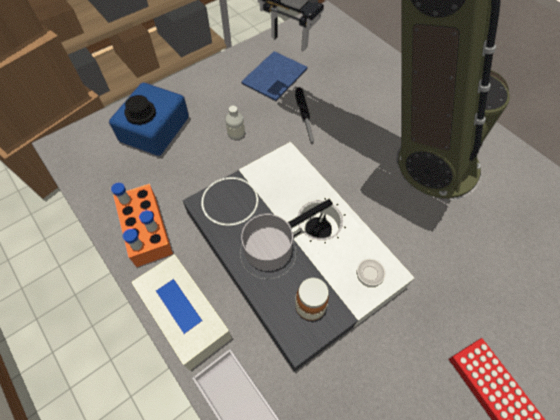

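```bash
cat > h.py <<'E'
from station import *
import cv2, numpy as np
def ray(n,z,uv,m=None):
    m=m or camera_model(n); f=210/np.tan(np.radians(m['fovy']/2)); T=np.array(m['T'])
    uv=np.atleast_2d(np.array(uv,float)); 
    d=np.c_[(uv[:,0]-m['cx'])/f,(uv[:,1]-m['cy'])/f,np.ones(len(uv))]@T[:3,:3].T
    return T[:3,3]+d*((z-T[2,3])/d[:,2])[:,None]
def proj(n,p,m=None):
    m=m or camera_model(n); f=210/np.tan(np.radians(m['fovy']/2)); T=np.array(m['T'])
    c=(np.atleast_2d(p)-T[:3,3])@T[:3,:3]; return np.c_[m['cx']+f*c[:,0]/c[:,2],m['cy']+f*c[:,1]/c[:,2]]
def crop(n,x0,y0,w,h,s,out):
    im=camera(n)[y0:y0+h,x0:x0+w]; cv2.imwrite(out,cv2.resize(im,None,fx=s,fy=s,interpolation=cv2.INTER_CUBIC))
E
python3 - <<'E'
from h import *
crop("top",220,130,160,150,4,"pics/c1.png")
P=lambda z,uv:print(ray("top",z,uv).round(4).tolist())
P(.07,[[159,122],[372,132],[366,282],[148,269]])  # corners
P(.07,[[339,174],[259,237]])
P(.14,[[264,167]]);P(.128,[[264,193],[261,254]])
E
```

```text
[[0.7267, 0.1883, 0.07], [0.7021, -0.3279, 0.07], [0.3421, -0.3095, 0.07], [0.3721, 0.2077, 0.07]]
[[0.5997, -0.2474, 0.07], [0.4483, -0.0557, 0.07]]
[[0.6055, -0.0701, 0.14]]
[[0.5475, -0.0698, 0.128], [0.4088, -0.0635, 0.128]]
```

View pics/c1.png

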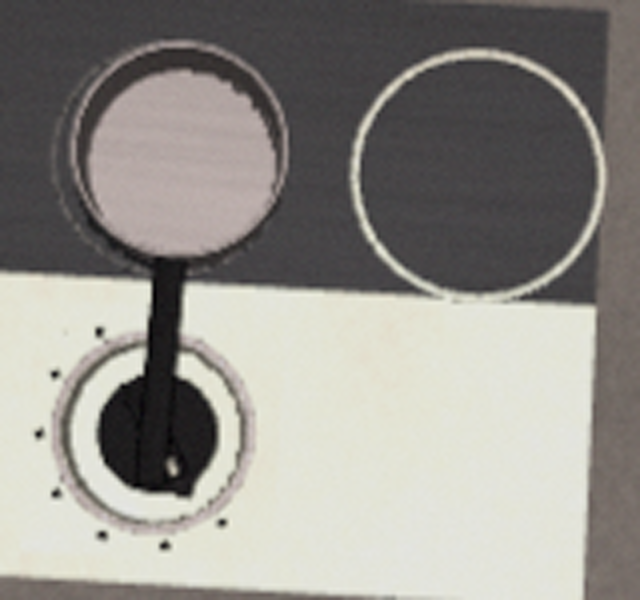

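Run:
```python
from h import *
R=lambda z,uv:ray("top",z,uv)
c=R(.14,[[265,167.6]])[0];ring=R(.07,[[339.6,173.6]])[0];op=R(.07,[[258.4,237.9]])[0]
h=R(.135,[[262.3,195.5],[257.5,252]]);d=h[0]-h[1];a=np.arctan2(d[1],d[0])
print(c,ring,op,h,a, c[:2]-.105*np.array([np.cos(a),np.sin(a)]))
# scene cross-check projections
print(proj("scene",[c,ring,op]))
```

```text
[ 0.60412482 -0.07236234  0.14      ] [ 0.60067451 -0.24886286  0.07      ] [ 0.44610943 -0.05430361  0.07      ] [[ 0.54108501 -0.06626275  0.135     ]
 [ 0.4133766  -0.055982    0.135     ]] -0.08032854117748649 [ 0.4994634  -0.06393692]
[[266.42484902 234.98048999]
 [228.59663564 200.24355114]
 [318.73332763 218.99595276]]
```

Request:
{"method": "send_rows", "body": {
  "targets": [
    {"z": 0.2, "x": 0.1, "spin": -0.02, "claw": 60},
    {"z": 0.2, "x": 0.1, "spin": -0.02},
    {"x": 0.15, "y": 0.15, "z": 0.08, "spin": -0.02},
    {"x": 0.15, "y": 0.15, "spin": -0.02},
    {"x": 0.15, "y": 0.15, "spin": -0.02},
    {"x": 0.15, "y": 0.15, "spin": -0.02},
    {"x": 0.15, "y": 0.15, "spin": -0.02},
    {"x": 0.15, "y": 0.15, "spin": -0.02},
    {"x": 0.15, "y": 0.15, "spin": -0.02},
    {"x": 0.1, "y": 0.2, "spin": -0.02},
    {"x": 0.1, "y": 0.2, "spin": -0.02},
    {"x": 0.1, "y": 0.2, "spin": -0.02},
    {"x": 0.05, "y": 0.2, "spin": -0.03},
    {"y": 0.2},
    {"y": 0.15},
    {"y": 0.1},
    {"y": 0}
  ]
}}

```text
schema error: expected keys x, y, z, spin, claw
```

Request:
{"method": "send_rows", "body": {
  "targets": [
    {"x": 0.1, "y": 0, "z": 0.2, "spin": -0.025, "claw": 60},
    {"x": 0.1, "y": 0, "z": 0.2, "spin": -0.025, "claw": 60},
    {"x": 0.15, "y": 0.15, "z": 0.08, "spin": -0.025, "claw": 60},
    {"x": 0.15, "y": 0.15, "z": 0, "spin": -0.025, "claw": 60},
    {"x": 0.15, "y": 0.15, "z": 0, "spin": -0.025, "claw": 60},
    {"x": 0.15, "y": 0.15, "z": 0, "spin": -0.025, "claw": 60},
    {"x": 0.15, "y": 0.15, "z": 0, "spin": -0.025, "claw": 60},
    {"x": 0.15, "y": 0.15, "z": 0, "spin": -0.025, "claw": 60},
    {"x": 0.15, "y": 0.15, "z": 0, "spin": -0.025, "claw": 60},
    {"x": 0.15, "y": 0.2, "z": 0, "spin": -0.025, "claw": 60},
    {"x": 0.1, "y": 0.2, "z": 0, "spin": -0.015, "claw": 60},
    {"x": 0.09, "y": 0.2, "z": 0, "spin": 0, "claw": 60},
    {"x": 0, "y": 0.2, "z": 0, "spin": 0, "claw": 60},
    {"x": 0, "y": 0.2, "z": 0, "spin": 0, "claw": 60},
    {"x": 0, "y": 0.2, "z": 0, "spin": 0, "claw": 60},
    {"x": 0, "y": 0.025, "z": 0, "spin": 0, "claw": 60},
    {"x": 0, "y": 0, "z": 0, "spin": 0, "claw": 60},
    {"x": 0, "y": 0, "z": 0, "spin": 0, "claw": 60}
  ]
}}

```text
time_s: 1.95
ee_pos: [0.4992, -0.0651, 0.3013]
eef_rot: [3.141, 0.0, -0.081]
force: [-0.1, -0.8, 0.1]
grip_width: 0.0601
grip_force: 0.0
```

Request:
{"method": "send_rows", "body": {
  "targets": [
    {"x": 0, "y": 0.005, "z": -0.15, "spin": 0, "claw": 60},
    {"x": 0, "y": 0, "z": -0.2, "spin": 0, "claw": 60},
    {"x": 0, "y": 0, "z": -0.2, "spin": 0, "claw": 60},
    {"x": 0, "y": 0, "z": -0.2, "spin": 0, "claw": 60},
    {"x": 0, "y": 0, "z": -0.15, "spin": 0, "claw": 60},
    {"x": 0, "y": 0, "z": -0.06, "spin": 0, "claw": 60},
    {"x": 0, "y": 0, "z": 0, "spin": 0, "claw": 60},
    {"x": 0, "y": 0, "z": 0, "spin": 0, "claw": 30},
    {"x": 0, "y": 0, "z": 0, "spin": 0, "claw": 25},
    {"x": 0, "y": 0, "z": 0, "spin": 0, "claw": 20},
    {"x": 0, "y": 0, "z": 0, "spin": 0, "claw": 10},
    {"x": 0, "y": 0, "z": 0, "spin": 0, "claw": 10},
    {"x": 0, "y": 0, "z": 0, "spin": 0, "claw": 10},
    {"x": 0, "y": 0, "z": 0, "spin": 0, "claw": 10}
  ],
  "force": 30
}}

```text
time_s: 3.35
ee_pos: [0.4993, -0.0631, 0.1097]
eef_rot: [-3.141, -0.0, -0.08]
force: [-1.2, 0.3, 3.8]
grip_width: 0.0176
grip_force: 30.0
```

Request:
{"method": "send_rows", "body": {
  "targets": [
    {"x": 0, "y": -0.03, "z": 0, "spin": 0, "claw": 10},
    {"x": -0.0015, "y": -0.05, "z": 0, "spin": 0, "claw": 10},
    {"x": -0.0015, "y": -0.05, "z": 0, "spin": 0, "claw": 10},
    {"x": -0.0015, "y": -0.06, "z": 0, "spin": 0, "claw": 10},
    {"x": -0.0015, "y": -0.06, "z": 0, "spin": 0, "claw": 10},
    {"x": -0.0015, "y": -0.06, "z": 0, "spin": 0, "claw": 10},
    {"x": -0.0015, "y": -0.06, "z": 0, "spin": 0, "claw": 10},
    {"x": -0.0015, "y": -0.06, "z": 0, "spin": 0, "claw": 10},
    {"x": -0.0015, "y": -0.06, "z": 0, "spin": 0, "claw": 10},
    {"x": -0.0015, "y": -0.06, "z": 0, "spin": 0, "claw": 10},
    {"x": -0.0015, "y": -0.06, "z": 0, "spin": 0, "claw": 10},
    {"x": -0.0015, "y": -0.06, "z": 0, "spin": 0, "claw": 10},
    {"x": -0.0015, "y": -0.06, "z": 0, "spin": 0, "claw": 10},
    {"x": 0, "y": -0.06, "z": 0, "spin": 0, "claw": 10},
    {"x": 0, "y": -0.05, "z": 0, "spin": 0, "claw": 10},
    {"x": 0, "y": -0.04, "z": 0, "spin": 0, "claw": 10},
    {"x": 0, "y": -0.0025, "z": 0, "spin": 0, "claw": 10},
    {"x": 0, "y": 0, "z": 0, "spin": 0, "claw": 10},
    {"x": 0, "y": 0, "z": 0, "spin": 0, "claw": 10}
  ]
}}

```text
time_s: 5.25
ee_pos: [0.4958, -0.2399, 0.1097]
eef_rot: [3.141, -0.001, -0.081]
force: [0.9, -2.3, 3.2]
grip_width: 0.0181
grip_force: 30.0
```

Run:
```python
from h import *
crop("top",220,130,160,150,4,"pics/c2.png")
```

```text
(no output)
```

View pics/c2.png

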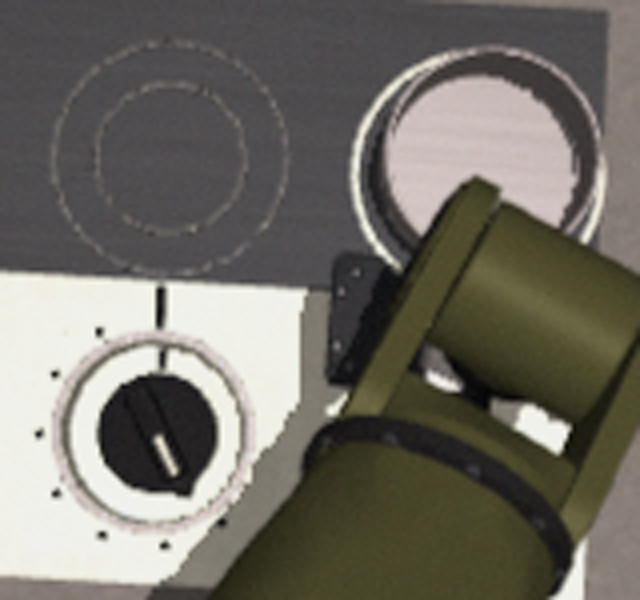

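Run:
```python
from h import *
R=lambda z,uv:ray("top",z,uv)[0]
print("pan",R(.14,[[220+493/4,130+155/4]]),"ring centre at z.14 crop px",(proj("top",[.6007,-.2489,.14])-[220,130])*4)
print("knob disc",R(.021,[[220+158/4,130+431.5/4]]),"white line",R(.055,[[220+155/4,130+436/4]]),R(.055,[[220+175/4,130+474/4]]),"off",R(.07,[[220+161/4,130+307/4]]))
```

```text
pan [ 0.60154453 -0.24962017  0.14      ] ring centre at z.14 crop px [[491.73843721 156.47866332]]
knob disc [ 0.44696971 -0.05435281  0.021     ] white line [ 0.44370259 -0.05434007  0.055     ] [ 0.42085351 -0.06649903  0.055     ] off [ 0.52060294 -0.05838989  0.07      ]
```

Request:
{"method": "send_rows", "body": {
  "targets": [
    {"x": 0, "y": 0, "z": 0, "spin": 0, "claw": 30},
    {"x": 0, "y": 0, "z": 0, "spin": 0, "claw": 45},
    {"x": 0, "y": 0, "z": 0, "spin": 0, "claw": 45},
    {"x": 0, "y": 0, "z": 0.05, "spin": 0, "claw": 45},
    {"x": 0, "y": 0, "z": 0.1, "spin": 0, "claw": 45},
    {"x": 0, "y": 0, "z": 0.2, "spin": 0, "claw": 45},
    {"x": 0, "y": 0, "z": 0.2, "spin": 0, "claw": 45},
    {"x": 0, "y": 0, "z": 0.15, "spin": 0, "claw": 45},
    {"x": -0.05, "y": 0.1, "z": 0, "spin": 0.09, "claw": 45},
    {"x": -0.05, "y": 0.1, "z": 0, "spin": 0.09, "claw": 45},
    {"x": -0.05, "y": 0.1, "z": 0, "spin": 0.09, "claw": 45},
    {"x": -0.05, "y": 0.1, "z": 0, "spin": 0.09, "claw": 45},
    {"x": -0.0465, "y": 0.1, "z": 0, "spin": 0.09, "claw": 45},
    {"x": 0, "y": 0.1, "z": 0, "spin": 0.09, "claw": 45},
    {"x": 0, "y": 0.1, "z": 0, "spin": 0.09, "claw": 45},
    {"x": 0, "y": 0.1, "z": 0, "spin": 0.09, "claw": 45},
    {"x": 0, "y": 0.1, "z": 0, "spin": 0.09, "claw": 45},
    {"x": 0, "y": 0.028, "z": 0, "spin": 0.09, "claw": 45},
    {"x": 0, "y": 0, "z": 0, "spin": 0.09, "claw": 45},
    {"x": 0, "y": 0, "z": 0, "spin": 0.09, "claw": 45}
  ]
}}

```text
time_s: 7.3
ee_pos: [0.4463, -0.0538, 0.2502]
eef_rot: [3.141, 0.0, 1.622]
force: [0.1, 0.1, -0.0]
grip_width: 0.0449
grip_force: 0.0
```

Request:
{"method": "send_rows", "body": {
  "targets": [
    {"x": 0, "y": 0, "z": 0, "spin": 0.09, "claw": 45},
    {"x": 0, "y": 0, "z": 0, "spin": 0.09, "claw": 45},
    {"x": 0, "y": 0, "z": 0, "spin": 0.09, "claw": 45},
    {"x": 0, "y": 0, "z": 0, "spin": 0.09, "claw": 45},
    {"x": 0, "y": 0, "z": 0, "spin": 0.09, "claw": 45},
    {"x": 0, "y": 0, "z": 0, "spin": 0.09, "claw": 45},
    {"x": 0, "y": 0, "z": 0, "spin": 0.09, "claw": 45},
    {"x": 0, "y": 0, "z": 0, "spin": 0.09, "claw": 45},
    {"x": 0, "y": 0, "z": 0, "spin": 0.09, "claw": 45},
    {"x": 0, "y": 0, "z": 0, "spin": 0.09, "claw": 45},
    {"x": 0, "y": 0, "z": 0, "spin": 0.09, "claw": 45},
    {"x": 0, "y": 0, "z": 0, "spin": 0.09, "claw": 45},
    {"x": 0, "y": 0, "z": 0, "spin": 0.09, "claw": 45},
    {"x": 0, "y": 0, "z": 0, "spin": 0.09, "claw": 45},
    {"x": 0, "y": 0, "z": 0, "spin": 0.003, "claw": 45},
    {"x": 0, "y": 0, "z": 0, "spin": 0, "claw": 45},
    {"x": 0, "y": 0, "z": 0, "spin": 0, "claw": 45}
  ]
}}

```text
time_s: 9.0
ee_pos: [0.4463, -0.0542, 0.2497]
eef_rot: [-3.141, 0.0, -2.687]
force: [-0.7, -0.4, 0.2]
grip_width: 0.0451
grip_force: 0.0
```

Run:
```python
from h import *
print(get_obs()['qpos'])
cv2.imwrite("pics/w1.png",camera("wrist"));crop("top",220,130,160,150,4,"pics/c3.png")
```

```text
[-2.02237748e-01  3.85267713e-02  1.72251180e+00 -1.38167740e-05
  1.38033108e+00 -2.22810737e+00]
```

View pics/w1.png

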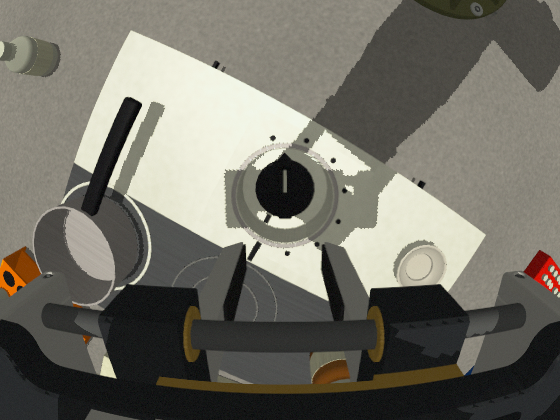

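Request:
{"method": "send_rows", "body": {
  "targets": [
    {"x": 0, "y": 0, "z": -0.2, "spin": 0, "claw": 45},
    {"x": 0, "y": 0, "z": -0.2, "spin": 0, "claw": 45},
    {"x": 0, "y": 0, "z": -0.2, "spin": 0, "claw": 45},
    {"x": 0, "y": 0, "z": -0.15, "spin": 0, "claw": 45},
    {"x": 0, "y": 0, "z": -0.1, "spin": 0, "claw": 45},
    {"x": 0, "y": 0, "z": -0.1, "spin": 0, "claw": 45},
    {"x": 0, "y": 0, "z": -0.1, "spin": 0, "claw": 45},
    {"x": 0, "y": 0, "z": -0.05, "spin": 0, "claw": 45},
    {"x": 0, "y": 0, "z": 0, "spin": 0, "claw": 45},
    {"x": 0, "y": 0, "z": 0, "spin": 0, "claw": 30},
    {"x": 0, "y": 0, "z": 0, "spin": 0, "claw": 20},
    {"x": 0, "y": 0, "z": 0, "spin": 0, "claw": 8},
    {"x": 0, "y": 0, "z": 0, "spin": 0, "claw": 8},
    {"x": 0, "y": 0, "z": 0, "spin": 0, "claw": 8},
    {"x": 0, "y": 0, "z": 0, "spin": 0, "claw": 8}
  ],
  "force": 20
}}

```text
time_s: 10.6
ee_pos: [0.4459, -0.053, 0.03]
eef_rot: [3.139, -0.0, -2.683]
force: [-5.2, 12.7, 10.7]
grip_width: 0.016
grip_force: 20.0
```

Request:
{"method": "send_rows", "body": {
  "targets": [
    {"x": -0.002, "y": 0.006, "z": 0, "spin": 0, "claw": 8},
    {"x": 0, "y": 0, "z": 0, "spin": -0.04, "claw": 8},
    {"x": 0, "y": 0, "z": 0, "spin": -0.06, "claw": 8},
    {"x": 0, "y": 0, "z": 0, "spin": -0.07, "claw": 8},
    {"x": 0, "y": 0, "z": 0, "spin": -0.07, "claw": 8},
    {"x": 0, "y": 0, "z": 0, "spin": -0.07, "claw": 8},
    {"x": 0, "y": 0, "z": 0, "spin": -0.07, "claw": 8},
    {"x": 0, "y": 0, "z": 0, "spin": -0.07, "claw": 8},
    {"x": 0, "y": 0, "z": 0, "spin": -0.07, "claw": 8},
    {"x": 0, "y": 0, "z": 0, "spin": -0.07, "claw": 8},
    {"x": 0, "y": 0, "z": 0, "spin": -0.07, "claw": 8},
    {"x": 0, "y": 0, "z": 0, "spin": -0.07, "claw": 8},
    {"x": 0, "y": 0, "z": 0, "spin": -0.07, "claw": 8},
    {"x": 0, "y": 0, "z": 0, "spin": -0.07, "claw": 8},
    {"x": 0, "y": 0, "z": 0, "spin": -0.07, "claw": 8},
    {"x": 0, "y": 0, "z": 0, "spin": -0.06, "claw": 8},
    {"x": 0, "y": 0, "z": 0, "spin": 0, "claw": 8},
    {"x": 0, "y": 0, "z": 0, "spin": 0, "claw": 8}
  ]
}}

```text
time_s: 12.4
ee_pos: [0.4469, -0.0505, 0.03]
eef_rot: [3.138, -0.002, 2.028]
force: [6.4, 27.8, 1.2]
grip_width: 0.0161
grip_force: 20.0
```

Request:
{"method": "send_rows", "body": {
  "targets": [
    {"x": 0, "y": 0, "z": 0, "spin": 0, "claw": 25},
    {"x": 0.0085, "y": 0.004, "z": 0, "spin": 0, "claw": 30},
    {"x": 0, "y": 0, "z": 0, "spin": 0, "claw": 30},
    {"x": 0, "y": 0, "z": 0, "spin": 0, "claw": 30}
  ]
}}

```text
time_s: 12.8
ee_pos: [0.4476, -0.0523, 0.0295]
eef_rot: [-3.142, 0.0, 2.029]
force: [0.6, -0.3, 0.5]
grip_width: 0.03
grip_force: 0.0
```

Regrip at the axis and carry on (remaining turn 2.03+0.053 = 2.083 rad = 1.326 units).

Request:
{"method": "send_rows", "body": {
  "targets": [
    {"x": 0, "y": 0, "z": 0, "spin": 0, "claw": 20},
    {"x": 0, "y": 0, "z": 0, "spin": 0, "claw": 8},
    {"x": 0, "y": 0, "z": 0, "spin": 0, "claw": 8},
    {"x": 0, "y": 0, "z": 0, "spin": 0, "claw": 8},
    {"x": 0, "y": 0, "z": 0, "spin": -0.04, "claw": 8},
    {"x": 0, "y": 0, "z": 0, "spin": -0.06, "claw": 8},
    {"x": 0, "y": 0, "z": 0, "spin": -0.07, "claw": 8},
    {"x": 0, "y": 0, "z": 0, "spin": -0.07, "claw": 8},
    {"x": 0, "y": 0, "z": 0, "spin": -0.07, "claw": 8},
    {"x": 0, "y": 0, "z": 0, "spin": -0.07, "claw": 8},
    {"x": 0, "y": 0, "z": 0, "spin": -0.07, "claw": 8},
    {"x": 0, "y": 0, "z": 0, "spin": -0.07, "claw": 8},
    {"x": 0, "y": 0, "z": 0, "spin": -0.07, "claw": 8},
    {"x": 0, "y": 0, "z": 0, "spin": -0.07, "claw": 8},
    {"x": 0, "y": 0, "z": 0, "spin": -0.04, "claw": 8},
    {"x": 0, "y": 0, "z": 0, "spin": 0, "claw": 8}
  ]
}}

```text
time_s: 14.4
ee_pos: [0.4477, -0.0521, 0.0295]
eef_rot: [-3.142, -0.0, 0.929]
force: [1.6, 2.5, -0.4]
grip_width: 0.0159
grip_force: 20.0
```

Low forces now. Remaining 0.626 units.

Request:
{"method": "send_rows", "body": {
  "targets": [
    {"x": 0, "y": 0, "z": 0, "spin": -0.04, "claw": 8},
    {"x": 0, "y": 0, "z": 0, "spin": -0.07, "claw": 8},
    {"x": 0, "y": 0, "z": 0, "spin": -0.07, "claw": 8},
    {"x": 0, "y": 0, "z": 0, "spin": -0.07, "claw": 8},
    {"x": 0, "y": 0, "z": 0, "spin": -0.07, "claw": 8},
    {"x": 0, "y": 0, "z": 0, "spin": -0.07, "claw": 8},
    {"x": 0, "y": 0, "z": 0, "spin": -0.07, "claw": 8},
    {"x": 0, "y": 0, "z": 0, "spin": -0.07, "claw": 8},
    {"x": 0, "y": 0, "z": 0, "spin": -0.06, "claw": 8},
    {"x": 0, "y": 0, "z": 0, "spin": -0.036, "claw": 8},
    {"x": 0, "y": 0, "z": 0, "spin": 0, "claw": 8},
    {"x": 0, "y": 0, "z": 0, "spin": 0, "claw": 8},
    {"x": 0, "y": 0, "z": 0, "spin": 0, "claw": 8}
  ]
}}

```text
time_s: 15.7
ee_pos: [0.4476, -0.0519, 0.0295]
eef_rot: [-3.141, 0.0, -0.05]
force: [1.1, 5.8, 0.6]
grip_width: 0.0156
grip_force: 20.0
```

Request:
{"method": "send_rows", "body": {
  "targets": [
    {"x": 0, "y": 0, "z": 0, "spin": 0, "claw": 25},
    {"x": 0, "y": 0, "z": 0, "spin": 0, "claw": 40},
    {"x": 0, "y": 0, "z": 0, "spin": 0, "claw": 40},
    {"x": 0, "y": 0, "z": 0.1, "spin": 0, "claw": 40},
    {"x": 0, "y": 0, "z": 0.15, "spin": 0, "claw": 40},
    {"x": 0, "y": 0, "z": 0.2, "spin": 0, "claw": 40},
    {"x": 0, "y": 0, "z": 0.2, "spin": 0, "claw": 40},
    {"x": 0, "y": 0, "z": 0.2, "spin": 0, "claw": 40},
    {"x": 0, "y": 0, "z": 0.2, "spin": 0, "claw": 40},
    {"x": -0.1, "y": 0, "z": 0.1, "spin": 0, "claw": 40},
    {"x": -0.2, "y": 0, "z": 0, "spin": 0, "claw": 40},
    {"x": -0.1, "y": 0, "z": 0, "spin": 0, "claw": 40},
    {"x": 0, "y": 0, "z": 0, "spin": 0, "claw": 40},
    {"x": 0, "y": 0, "z": 0, "spin": 0, "claw": 40}
  ]
}}

```text
time_s: 17.1
ee_pos: [0.3679, -0.0523, 0.2598]
eef_rot: [3.141, -0.001, -0.054]
force: [0.1, 0.1, -0.2]
grip_width: 0.0401
grip_force: 0.0
```

Run:
```python
from h import *
cv2.imwrite("pics/w2.png",camera("wrist"));crop("top",220,130,160,150,4,"pics/c4.png")
```

```text
(no output)
```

View pics/w2.png

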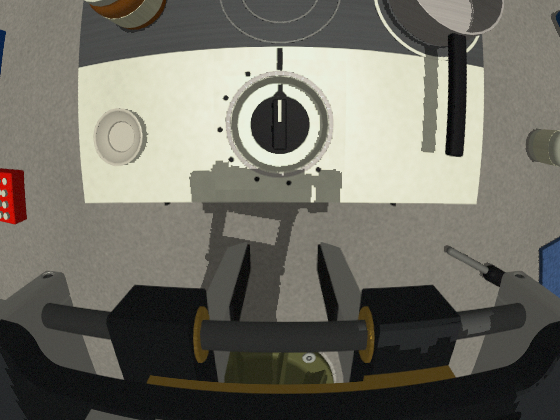

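View pics/c4.png

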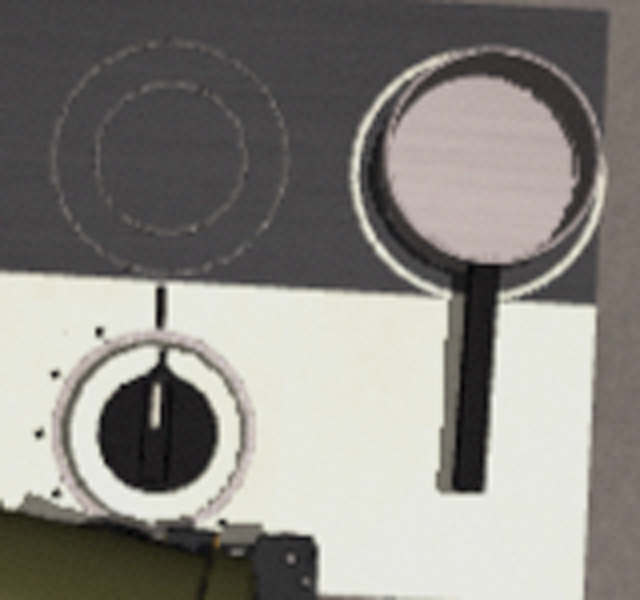

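The pan's rim is centred at about (493,155), inside the ring. The pointer, at (156,400) in the crop and straight up in the wrist view at (280,100), lines up with the off bar at (280,58). The jar and dish are where they were, and nothing touches the gripper.

```bash
python3 -c "
from station import *
print(hand_in())"
```

```text
the job is handed in; nothing more can be done
None
```

The pan stands within about 1 mm of the white ring's centre and the knob's pointer is on the off mark, both read from the last camera pictures; the job is handed in at about 17 s, but `hand_in` returned no verdict.

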